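Press a lino glue-up under the jack press

TASK

The freshly glued lino block has to set under pressure in the small green jack press. Slide the block fully home against the stop at the back of the press bed, then wind the crank clockwise until the jack's foot comes down on the board and the crank turns clearly stiffer, so that the foot bears firmly on it; leave it pressed, and do not force the crank or disturb the things lying round the press.

Things in the scene. Friction and masses are not known exactly. Their poses are not given: they have to be found in the camera images.
- press: Small jack press bolted to the table. Dark steel bed 200 x 250 mm, its top 12 mm above the table, from 110 mm before to 90 mm behind the jack's axis. Two 24 mm tie rods at y = -106 and +106 mm carry a green crossbeam, 44 mm (x) x 258 mm (y), 126 to 166 mm above the table, nuts to 184 mm. Origin: on the table below the jack's axis; +x to the back (the way the block is pushed in), z up.
- jack_axis (a point): Point on top of the bed, 12 mm above the table, on the jack's vertical axis; axes as the press. The jack's collar under the beam reaches down to 116 mm above the table. On the beam stands a grey gear case, 58 mm wide, from 29 mm before to 68 mm behind this axis, 190 mm above the table at its top. Collars 44 mm across at the feet of the tie rods leave 168 mm between them.
- back_stop (a point): Middle of the front face of the back stop, a steel bar 110 mm wide and 26 mm high standing on the bed; this point is 67 mm behind the jack's axis, 25 mm above the table. Axes as the press.
- crank_axis (a point): Point on the vertical axis of the crank, 43 mm behind the jack's axis (+x of the press), 252 mm above the table, half way up the crank's grip; axes as the press.
- grip_mid (a point): Middle of the crank's black upright grip, 48 mm from the crank's axis and 252 mm above the table: 25 mm across, 228 to 275 mm above the table, spinning freely on its pin. It can be pushed round or held. The crank's dark arm below it sweeps at 210 to 223 mm, its hub nut reaches 229 mm.
- crank (a joint): Crank angle in rad, growing clockwise seen from above; at 0 the arm points to the front (-x of the press). A clockwise turn winds the foot 16 mm down (at 0 its face is 69 mm above the bed). Free running takes about 7 N at the grip; once the foot bears, every 0.4 rad adds about 1 N, and 100 N under the foot is felt as about 5 N more. Let go, it stays (above 130 N it eases back to that).
- foot_face (a point): Centre of the underside of the jack's foot, a green plate 70 mm (x) x 80 mm (y) x 10 mm under a black rubber buffer that yields 1 mm for every 20 N. At the start it is 14 to 32 mm above the block's top.
- glue_up: Glued block, one piece: plywood backing, thin brown lino, pale pressing board on top. 130 mm (x, front to back) x 140 mm (y) x 37 mm, about 0.8 kg, lying on the bed part way in, 47 to 70 mm short of home. Origin: centre of its underside, z up. Home, its back edge touches the back stop and its centre is 2 mm behind the jack's axis. It is pushed by its front edge.
- glue_up_mid (a point): Centre of the block's top, 37 mm above its underside.
- green_jar: Pigment jar with a dark green lid, 57 mm across, 69 mm high, standing to the right of the press. Bystander.
- sanding: Wooden sanding block 45 x 75 x 30 mm, lying to the right of the press. Bystander.
- tape: Roll of masking tape, 100 mm across, 25 mm high, lying to the left of the press. Bystander.
- pigment: Jar of blue pigment with a white lid, 57 mm across, 69 mm high, standing to the left of the press. Bystander.

How it is judged:
By the outcome, as a careful person would: the job done as asked, in the order asked, and still so for the second after the job is handed in, with the robot touching nothing.
It also fails if it takes over 67 s, if anything falls off the work surface, if the arm or the gripper's body presses on something with over 40 N, if the wrist force passes 120 N, or if a joint passes its speed limit or range.

ROBOT

A 6-joint arm with a two-finger parallel gripper is mounted at the origin on a cart in front of the work surface, level with it; the furniture and walls round the work are solid. World frame = base frame: x ahead of the robot, y to its left, z up, the work surface at z = 0. Lengths are in mm, angles in rad, forces in N, time in s.
With the tool pointing down it reaches from about 325 to 900 mm from the base axis. Payload 6.1 kg.
Tool frame: the origin (TCP) lies on the centre line of the jaws, within the pads' length; the fingertips stand 17 mm ahead of it and the grasp point (between the pads) lies 2 mm behind it; z points along the fingers, y is the line along which they close (so a half turn about z gives the same grasp; the last joint's range is limited). The gripper opens to 85 mm and grips with 20 to 120 N. Pads are 22 mm wide; open, the fingers measure 114 mm over their backs; the gripper's body (76 mm by 85 mm) begins 54 mm behind the grasp point. The pads swing forward as they close: fully open they stand 13 mm farther back than shut.
Start: joints at [1.051, 0.22, 1.526, -0, 1.395, -0.126], TCP at [239.81, 577.154, 248.3] pointing down, gripper open.
Joint ranges: [-2.98, 2.98], [-0.91, 2.08], [0.09, 2.57], [-1.24, 4.39], [0.2, 2.65], [-2.68, 2.68]. Speed limits (rad/s): [2.57, 2.57, 3.01, 3.14, 3.14, 3.14].

INTERFACE

Orientations are given as a unit quaternion [x, y, z, w].
In Python, from plant import sensors, viewer, r gives the robot as it stands.
- The arm moves only by the tool carry_out, never from a script. Its argument "motion" is a list of rows, each a list of 5 numbers: the shift along the tool's x, y, z scaled (see below), then the turn about the tool's z scaled (see below), then the closure, from -1 (fully open) to 1 (shut), so that 0 is half open. A call has 1 to 10 rows; each row is the pose to reach, as a shift and turn from the pose commanded when the call began, along the tool's axes at that moment; what a row does not reach only later rows make up. The controller multiplies each number of a shift by 0.3 m and each number of a turn by 45 degrees. A row lasts 1/10 s, in which the tool goes at most 50 mm and 8.59 degrees, less where a joint would pass 70% of its speed; a pose out of reach is approached as far as the arm can. A call with a number of a shift or a turn outside -1 to 1 is refused whole. A call with a gripper value outside its range is refused whole. The fingers move at their own pace and stop on an object; the grip force is fixed at half the most. Time passes only in rows, so rows that repeat a pose let the fingers close. It gives the time, the measured TCP pose, the force, the opening and the grip force at its end, in the units of the state.
- sensors.sense(): the state, without advancing time (a new reading comes with each control period).
- viewer.camera(name): name is "side" or "top"; returns the picture (400x640x3 uint8, blue, green, red); there is no depth.
- viewer.camera_params(name): a dict with "fx", "fy", "cx", "cy" (pixels), "k1" (the pictures are not rectified: a ray, as slopes to the right and down, at radius r is drawn at 1 + k1 r^2 times it, then the intrinsics apply), "R" (3x3) and "t" (3): a world point X has camera coordinates R X + t. Camera axes: x right, y down, z forward; pixel columns grow to the right and rows downward; lengths in mm; the calibration is good to about 2 mm. A picture is of the moment at which its call begins. camera_params takes no time and is no camera call.
- r.sign_off(): hands the job in; it is judged then, once.
The state is a dict: "clock": time; "joint_pos": joint angles; "joint_velocities": joint speeds; "joint_torque": joint torques, N m; "eef_pos": TCP position; "tool_rot": TCP orientation; "wrist_force": force on the tool from outside, world axes, zero at the start; "wrist_torque": the same for the moment, N m; "gripper_width": opening from 0.0 (shut) to 1.0 (fully open); "gripper_force": force on a finger pad.
Only numpy, scipy, OpenCV 4.12 (cv2) and the standard library are available. Lean on these libraries where they do the work, as an engineer would, in place of code of your own. Each camera call takes 0.05 s, during which the arm holds its last target. There are 200 camera calls.

## Working session

There is one attempt and no reset: what is moved stays moved. The work goes in short steps, Python scripts to look and compute and a tool call to move; the robot and the scene stay as the last step left them, time stands still between calls to the robot, and variables do not carry over. Pictures are saved under pics/ and viewed, at most 13 in all, crops included, and the job is handed in when it is done.

Besides the shell and the picture viewer there is one more tool, called after "Emit:" by a JSON object that holds its "fn" and its "kwargs", one argument or row to a line. carry_out: Moves the arm, as the interface text tells. Its arguments: {"type":"object","properties":{"motion":{"type":"array"}},"required":["motion"]}

```bash
mkdir -p pics; ls; python3 - <<'E'
from plant import sensors, viewer, r
import cv2
for n in("side","top"):
    cv2.imwrite(f"pics/{n}0.png",viewer.camera(n)); print(viewer.camera_params(n))
print(sensors.sense())
E
```

```text
pics
{'fx': 491.3337396620834, 'fy': 491.3337396620834, 'cx': 315.1262741729512, 'cy': 199.31590411247703, 'k1': -0.045689030853814684, 'R': array([[-0.50070809, -0.86532767,  0.02234774],
       [-0.34582851,  0.17630754, -0.92158466],
       [ 0.79353264, -0.46917339, -0.38753359]]), 't': array([ 414.41779979,  345.89497939, 1352.94490903])}
{'fx': 518.8947979072094, 'fy': 518.8947979072094, 'cx': 313.07627792273854, 'cy': 199.7694619335423, 'k1': 0.028508115736673046, 'R': array([[ 0.07477498, -0.9971861 , -0.00534643],
       [-0.92183928, -0.06707841, -0.38172349],
       [ 0.38029073,  0.03347191, -0.92426111]]), 't': array([ 131.08387046,  603.06868105, 1300.45496132])}
{'clock': 0.1, 'joint_pos': array([ 1.05089948e+00,  2.21189721e-01,  1.52749709e+00, -3.46450775e-05,
        1.39468405e+00, -1.26112545e-01]), 'joint_velocities': array([-0.00339341, -0.00282125, -0.00257199,  0.00015302, -0.00067   ,
        0.00026053]), 'joint_torque': array([ 1.41762463e-03, -4.98247361e+01, -3.90543151e+01, -5.18458705e-05,
        5.80601161e-03, -1.90678353e-07]), 'eef_pos': array([239.56752753, 576.70727089, 247.28209499]), 'tool_rot': array([ 1.95619411e-01,  9.80679486e-01, -8.48535287e-04, -2.66046214e-04]), 'wrist_force': array([-0.32378206, -0.05215989, -0.08125887]), 'wrist_torque': array([0.01650144, 0.04759271, 0.02608447]), 'gripper_force': 0.0, 'gripper_width': 1.0002436377566453}
```

View pics/side0.png

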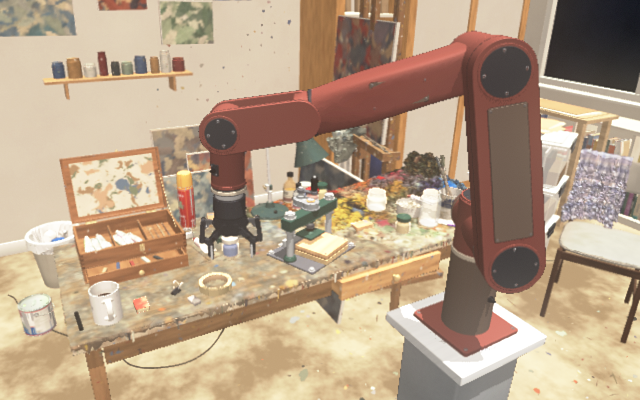

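View pics/top0.png

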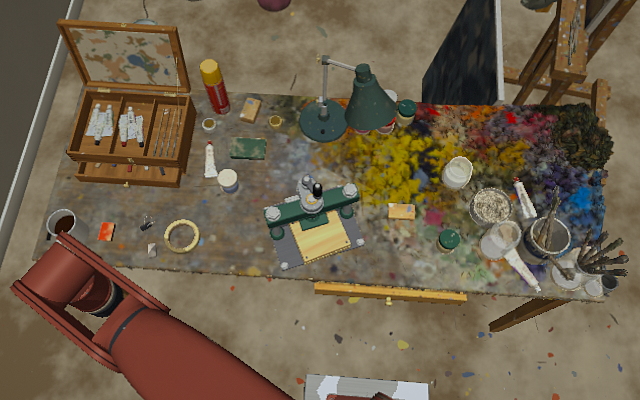

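Top view: the press is at about (313,215) with its beam from (268,215) to (355,192). The board is at (320,237), the black grip at (317,190), tape (182,236), blue jar (228,180), sanding block (401,212) and green jar (449,240). The side view shows the press at (305,230). I'll zoom in on both.

```bash
cat > h.py <<'E'
import numpy as np, cv2
from plant import sensors, viewer, r
def K(n):
    p=viewer.camera_params(n); return p,np.array([[p['fx'],0,p['cx']],[0,p['fy'],p['cy']],[0,0,1]]),np.array([p['k1'],0,0,0,0])
def ray(n,uv):
    p,k,d=K(n); q=cv2.undistortPoints(np.array([[uv]],float),k,d)[0,0]
    return -p['R'].T@p['t'], p['R'].T@np.array([*q,1.])
def plane(n,uv,z):
    o,d=ray(n,uv); return o+d*(z-o[2])/d[2]
def tri(uvs,uvt):
    a=[ray('side',uvs),ray('top',uvt)]; A=0;b=0
    for o,d in a:
        d=d/np.linalg.norm(d); P=np.eye(3)-np.outer(d,d); A=A+P; b=b+P@o
    return np.linalg.solve(A,b)
def proj(n,X):
    p,k,d=K(n); return cv2.projectPoints(np.array(X,float).reshape(-1,1,3),cv2.Rodrigues(p['R'])[0],p['t'],k,d)[0][:,0]
E
python3 - <<'E'
import cv2
t=cv2.imread('pics/top0.png')[165:285,245:405]; cv2.imwrite('pics/tc.png',cv2.resize(t,None,fx=5,fy=5,interpolation=cv2.INTER_CUBIC))
t=cv2.imread('pics/side0.png')[170:280,255:375]; cv2.imwrite('pics/sc.png',cv2.resize(t,None,fx=5,fy=5,interpolation=cv2.INTER_CUBIC))
E
```

```text
(no output)
```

View pics/tc.png

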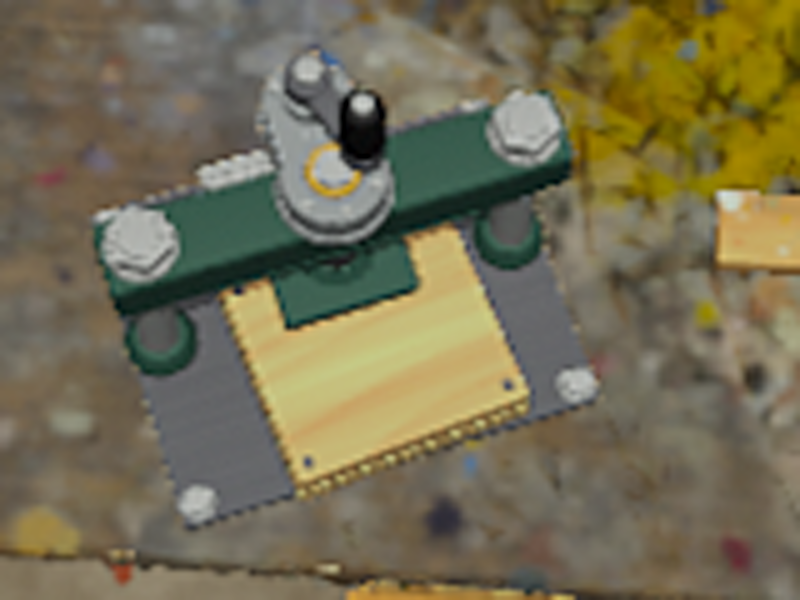

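View pics/sc.png

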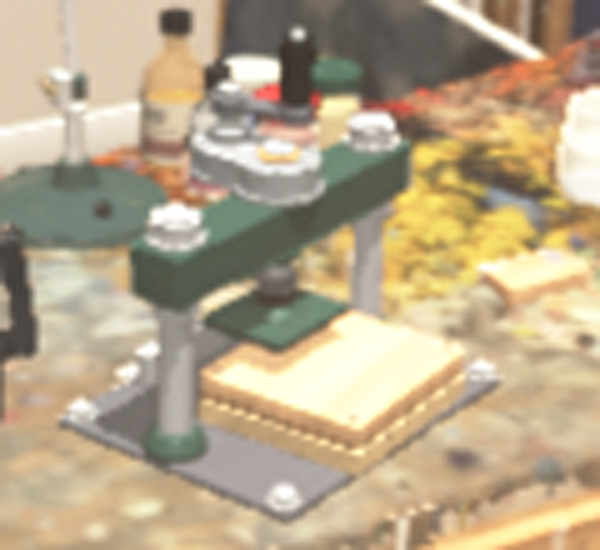

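Top crop, in full-image pixels: nuts at (273,212.6) and (350,190), bed front corners at (283,270.4) and (365,245), board front corners at (305,262.4) and (350.6,245.6), grip top at (318,185). Side: grip top at (314.4,176.6). The foot hangs above the rear of the board, and the crank hub is behind the beam with its arm pointing right.

```bash
python3 - <<'E'
from h import *
np.set_printoptions(precision=1,suppress=True)
T=lambda x,y:(245+x/5-.4,165+y/5-.4); S=lambda x,y:(255+x/5-.4,170+y/5-.4)
nl=plane('top',T(140,235),184);nr=plane('top',T(525,118),184)
m=(nl+nr)/2; d=nl-nr; yaw=np.arctan2(-d[0],d[1]); print('nuts',nl,nr,np.linalg.norm(d),m,yaw)
fl=plane('top',T(190,527),12);fr=plane('top',T(600,400),12);d=fl-fr
ya2=np.arctan2(-d[0],d[1]); print('bed',fl,fr,np.linalg.norm(d),ya2, (fl+fr)/2+110*np.array([np.cos(ya2),np.sin(ya2),0]))
bl=plane('top',T(298,484),49);br=plane('top',T(528,403),49);d=bl-br
print('block',bl,br,np.linalg.norm(d),np.arctan2(-d[0],d[1]),(bl+br)/2)
g=tri(S(297,33),T(365,102)); print('grip top',g)
print('gripplane',plane('top',T(365,100),275),plane('side',S(297,30),275))
yaw=(yaw+ya2)/2;R=np.array([[np.cos(yaw),-np.sin(yaw)],[np.sin(yaw),np.cos(yaw)]])
o=((m+(fl+fr)/2+110*np.array([np.cos(yaw),np.sin(yaw),0]))/2)[:2]
print('press',o,yaw)
for q in (bl,br,g): print((q[:2]-o)@R)
ca=o+R@[43,0]; print('crankaxis',ca)
# side check
for X in ((-110,125,12),(-110,-125,12),(0,106,184),(0,-106,184),(43,0,229)): 
    w=[*(o+R@X[:2]),X[2]]; print(X,proj('side',w)[0],proj('top',w)[0])
E
```

```text
nuts [524.9 274.6 184. ] [605.2  79.6 184. ] 210.8074686918721 [565.  177.1 184. ] 0.39061377938999636
bed [417.5 248.4  12. ] [508.7  21.9  12. ] 244.21493848282682 0.38279297920013533 [565.1 176.2  12. ]
block [436.4 188.4  49. ] [492.1  64.5  49. ] 135.84529670138485 0.42259601486185644 [464.2 126.4  49. ]
grip top [567.5 161.7 275.9]
gripplane [568.8 161.5 275. ] [575.1 157.6 275. ]
press [565.  176.9] 0.3867033792950658
[-114.8   59.2]
[-109.9  -76.6]
[ -3.4 -15. ]
crankaxis [604.8 193.1]
(-110, 125, 12) [311.7 273.3] [281.6 270.4]
(-110, -125, 12) [355.2 244.9] [365.4 244.1]
(0, 106, 184) [289.3 212.9] [272.4 211.6]
(0, -106, 184) [328.7 193.9] [350.  188.3]
(43, 0, 229) [300.2 187.4] [306.2 178.3]
```

Emit:
{"fn": "carry_out", "kwargs": {
  "motion": [
    [-0.9, -1, 0, 1, -1],
    [-0.9, -1, 0, 1, -1],
    [-0.9, -1, 0, 1, -1],
    [-0.9, -1, 0, 1, -1],
    [-0.9, -1, 0, 1, -1],
    [-0.9, -1, 0, 1, -1],
    [-0.9, -1, 0, 1, -1],
    [-0.9, -1, 0, 1, -1],
    [-0.9, -1, 0, 1, -1],
    [-0.9, -1, 0, 1, -1]
  ]
}}

```text
clock: 1.1
eef_pos: [374.4, 195.4, 248.2]
tool_rot: [0.558, 0.83, 0.0, -0.0]
wrist_force: [-0.7, 0.6, 0.1]
gripper_width: 1.003
gripper_force: 0.0
```

```bash
cat >> h.py <<'E'
O=np.array([565.,176.9]); YAW=.3867
RP=np.array([[np.cos(YAW),-np.sin(YAW)],[np.sin(YAW),np.cos(YAW)]])
def toW(x,y): return O+RP@[x,y]
def toP(X): return (np.array(X)[:2]-O)@RP
from scipy.spatial.transform import Rotation as Ro
def go(px,py,z):
    s=sensors.sense(); M=Ro.from_quat(s['tool_rot']).as_matrix()
    print('delta/300',np.round(M.T@(np.array([*toW(px,py),z])-s['eef_pos'])/300,3),'turn45',round(-np.degrees(YAW-np.arctan2(M[1,1],M[0,1]))/-45,3)*-1)
def st():
    s=sensors.sense(); p=s['eef_pos']; f=s['wrist_force']
    print('t',round(s['clock'],2),'P',np.round(toP(p),1),'z',round(p[2],1),'F press',np.round(f[:2]@RP,1),'Fz',round(f[2],1),'w',round(s['gripper_width'],3),'gf',s['gripper_force'])
E
python3 - <<'E'
from h import *
st(); go(-186,-9,38)
print(sensors.sense()['tool_rot'],sensors.sense()['eef_pos'])
for z in(66,82): print(z,proj('side',[*toW(-35,40),z]),'corner seen',(310.2,239.2))
E
```

```text
t 1.1 P [-169.6   89. ] z 248.2 F press [-0.4  0.8] Fz 0.1 w 1.003 gf 0.0
delta/300 [-0.327 -0.055  0.7  ] turn45 0.001
[ 5.57678243e-01  8.30057195e-01  7.14138242e-05 -1.55752534e-04] [374.37999885 195.38855521 248.16750939]
66 [[310.06627091 241.59427774]] corner seen (310.2, 239.2)
82 [[310.15403092 237.33434893]] corner seen (310.2, 239.2)
```

Emit:
{"fn": "carry_out", "kwargs": {
  "motion": [
    [-0.327, -0.055, 0.1, 0, -1],
    [-0.327, -0.055, 0.2, 0, -1],
    [-0.327, -0.055, 0.4, 0, -1],
    [-0.327, -0.055, 0.5, 0, -1],
    [-0.327, -0.055, 0.6, 0, -1],
    [-0.327, -0.055, 0.7, 0, -1],
    [-0.327, -0.055, 0.7, 0, -1],
    [-0.327, -0.055, 0.7, 0, -1]
  ]
}}

```text
clock: 1.9
eef_pos: [395.7, 100.7, 38.3]
tool_rot: [0.555, 0.832, -0.0, -0.001]
wrist_force: [0.7, 0.3, 0.4]
gripper_width: 0.994
gripper_force: 0.0
```

```bash
python3 - <<'E'
from h import *
st(); go(-126,-9,38)
t=viewer.camera('top')[165:285,245:405]; s=viewer.camera('side')[170:280,255:375]
f=lambda a:cv2.resize(a,(400,300),interpolation=cv2.INTER_CUBIC)
cv2.imwrite('pics/c1.png',np.vstack([cv2.resize(t,(400,300),interpolation=2),cv2.resize(s,(327,300),interpolation=2) if 0 else f(s)]))
E
```

```text
t 1.9 P [-185.5   -6.7] z 38.3 F press [0.7 0. ] Fz 0.4 w 0.994 gf 0.0
delta/300 [-0.009  0.198  0.001] turn45 0.009
```

View pics/c1.png

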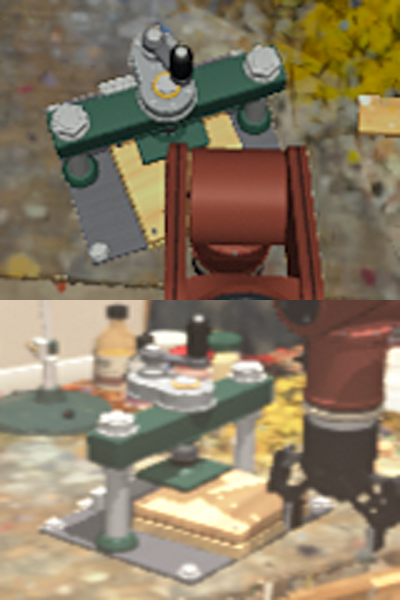

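The gripper is vertical just in front of the block, with the front finger at about (285,510) in the composite, level with the block's edge. Now I'll push.

Emit:
{"fn": "carry_out", "kwargs": {
  "motion": [
    [-0.009, 0.03, 0, 0, -1],
    [-0.009, 0.06, 0, 0, -1],
    [-0.009, 0.08, 0, 0, -1],
    [-0.009, 0.1, 0, 0, -1],
    [-0.009, 0.12, 0, 0, -1],
    [-0.009, 0.14, 0, 0, -1],
    [-0.009, 0.16, 0, 0, -1],
    [-0.009, 0.175, 0, 0, -1],
    [-0.009, 0.19, 0, 0, -1],
    [-0.009, 0.19, 0, 0, -1]
  ]
}}

```text
clock: 3.0
eef_pos: [450.5, 119.0, 38.5]
tool_rot: [0.556, 0.831, -0.0, -0.0]
wrist_force: [-1.3, -1.0, -0.1]
gripper_width: 1.0
gripper_force: 0.6
```

```bash
python3 - <<'E'
from h import *
st(); s=viewer.camera('side')[170:280,255:375];t=viewer.camera('top')[165:285,245:405]
cv2.imwrite('pics/c2.png',np.hstack([cv2.resize(s,(400,367),interpolation=2),cv2.resize(t,(400,367),interpolation=2)]))
E
```

```text
t 3.0 P [-127.9  -10.5] z 38.5 F press [-1.6 -0.5] Fz -0.1 w 1.0 gf 0.634272140696055
```

View pics/c2.png

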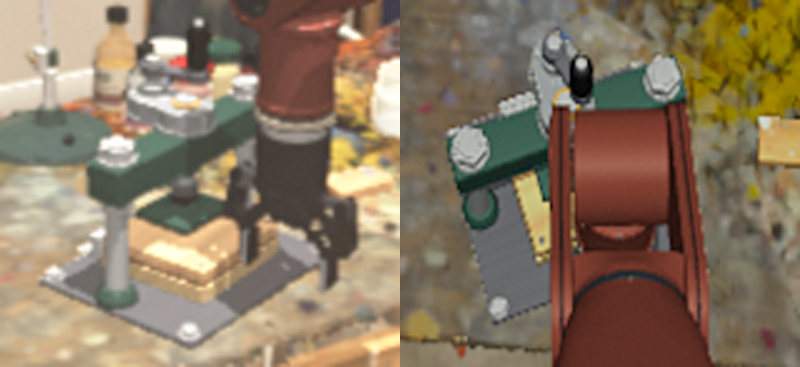

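The block has slid in under the foot with the finger on its front edge. I'll go on in small steps until it meets the stop.

Emit:
{"fn": "carry_out", "kwargs": {
  "motion": [
    [0, 0.007, 0, 0, -1],
    [0, 0.014, 0, 0, -1],
    [0, 0.02, 0, 0, -1],
    [0, 0.02, 0, 0, -1]
  ]
}}

```text
clock: 3.5
eef_pos: [455.1, 121.0, 38.3]
tool_rot: [0.556, 0.831, -0.0, -0.0]
wrist_force: [-4.0, -1.7, 0.4]
gripper_width: 1.001
gripper_force: 2.2
```

Emit:
{"fn": "carry_out", "kwargs": {
  "motion": [
    [0, 0.004, 0, 0, -1],
    [0, 0.008, 0, 0, -1],
    [0, 0.008, 0, 0, -1]
  ]
}}

```text
clock: 3.8
eef_pos: [455.7, 121.4, 37.9]
tool_rot: [0.556, 0.831, -0.002, -0.002]
wrist_force: [-11.0, -5.0, 7.9]
gripper_width: 1.001
gripper_force: 6.0
```

```bash
python3 - <<'E'
from h import *
st()
E
```

```text
t 3.8 P [-122.2  -10.2] z 37.9 F press [-12.   -0.5] Fz 7.9 w 1.001 gf 6.014547091908753
```

Emit:
{"fn": "carry_out", "kwargs": {
  "motion": [
    [0, 0.005, 0, 0, -1],
    [0, 0.01, 0, 0, -1],
    [0, 0.01, 0, 0, -1],
    [0, 0.01, 0, 0, -1]
  ]
}}

```text
clock: 4.2
eef_pos: [455.8, 121.7, 37.4]
tool_rot: [0.556, 0.831, -0.004, -0.004]
wrist_force: [-20.7, -9.8, 15.6]
gripper_width: 1.0
gripper_force: 11.7
```

```bash
python3 - <<'E'
from h import *
st()
E
```

```text
t 4.2 P [-122.    -9.9] z 37.4 F press [-22.8  -1.3] Fz 15.6 w 1.0 gf 11.72796303872019
```

Emit:
{"fn": "carry_out", "kwargs": {
  "motion": [
    [0, -0.03, 0, 0, -1],
    [0, -0.08, 0, 0, -1],
    [0, -0.14, -0.05, 0, -1],
    [0, -0.18, -0.2, 0, -1],
    [0, -0.18, -0.35, 0, -1],
    [0, -0.18, -0.5, 0, -1],
    [0, -0.18, -0.65, 0, -1],
    [0, -0.18, -0.8, 0, -1],
    [0, -0.18, -0.92, 0, -1],
    [0, -0.18, -0.92, 0, -1]
  ]
}}

```text
clock: 5.2
eef_pos: [413.8, 102.9, 321.2]
tool_rot: [0.556, 0.831, 0.004, 0.005]
wrist_force: [0.1, -0.1, 0.9]
gripper_width: 1.002
gripper_force: 0.0
```

```bash
python3 - <<'E'
from h import *
np.set_printoptions(precision=1,suppress=True)
st(); go(-3,-15,312)
L=tri((312,152),(368,97)); print('lamp',L,toP(L))
s=viewer.camera('side');t=viewer.camera('top')
cv2.imwrite('pics/c3.png',np.hstack([cv2.resize(s[170:280,255:375],(400,367),interpolation=2),cv2.resize(t[165:285,245:405],(400,367),interpolation=2)]))
# expected home front top corners
for n in('side','top'):
  print(n,[ (proj(n,[*toW(-63,y),49])[0]-((255,170) if n=='side' else (245,165)))*((400/120,367/110) if n=='side' else (2.5,367/120))+((0,0) if n=='side' else (400,0)) for y in(60,-80)])
E
```

```text
t 5.2 P [-167.9  -11.5] z 321.2 F press [-0.  -0.2] Fz 0.9 w 1.002 gf 0.0
delta/300 [-0.   0.5  0. ] turn45 0.006
lamp [819.1  38.9 276.4] [ 183.3 -223.7]
side [array([192.9, 269.9]), array([274.8, 220.5])]
top [array([533.3, 242.6]), array([652. , 197.8])]
```

View pics/c3.png

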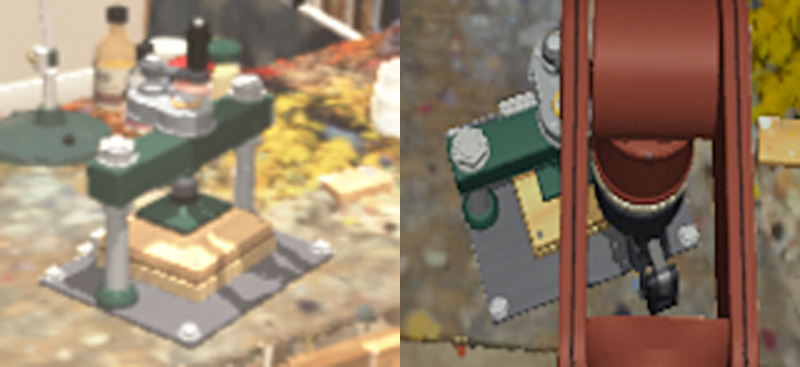

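Side crop: the board's front-left corner is at about (192,275) and its front-right corner at about (275,232), slightly nearer the front than expected. I'll zoom in on the saved raw view to check it properly.

```bash
python3 - <<'E'
from h import *
s=viewer.camera('side'); cv2.imwrite('pics/side3.png',s)
c=cv2.resize(s[225:270,280:345],None,fx=12,fy=12,interpolation=cv2.INTER_NEAREST)
for (x,y,z,col) in [(-63,61,49,(0,0,255)),(-63,-79,49,(0,0,255)),(67,61,49,(255,0,0)),(-63,61,12,(0,255,0)),(-63,-79,12,(0,255,0)),(67,55,38,(255,0,255)),(67,55,12,(255,0,255)),(-110,-125,12,(255,255,0)),(-110,125,12,(255,255,0))]:
    p=(proj('side',[*toW(x,y),z])[0]-(280,225)+.5)*12; cv2.drawMarker(c,tuple(int(v) for v in p),col,cv2.MARKER_CROSS,14,2)
cv2.imwrite('pics/c4.png',c)
E
```

```text
(no output)
```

View pics/c4.png

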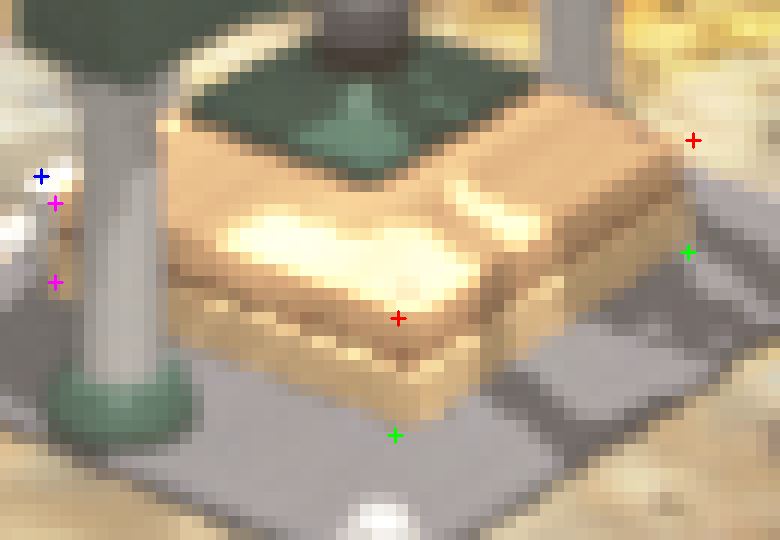

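The block's lower front corners, at (405,428) and (688,245) in the crop, sit on the predicted home marks, so it is home and square. Next is the crank grip.

Emit:
{"fn": "carry_out", "kwargs": {
  "motion": [
    [0, 0.12, 0, 0, -1],
    [0, 0.25, 0, 0, -1],
    [0, 0.38, 0, 0, -1],
    [0, 0.5, 0, 0, -1],
    [0, 0.5, 0, 0, -1],
    [0, 0.5, 0, 0, -1]
  ]
}}

```text
clock: 5.95
eef_pos: [548.5, 159.8, 311.1]
tool_rot: [0.556, 0.831, -0.002, -0.002]
wrist_force: [-0.5, 0.8, -0.3]
gripper_width: 0.997
gripper_force: 0.0
```

```bash
python3 - <<'E'
from h import *
np.set_printoptions(precision=1,suppress=True)
st(); go(-3,-15,250)
s=viewer.camera('side');t=viewer.camera('top')
cv2.imwrite('pics/c5.png',cv2.resize(s[130:220,260:380],None,fx=6,fy=6,interpolation=2))
print(proj('side',[*toW(-3,-15),275])[0])
E
```

```text
t 5.95 P [-21.7  -9.6] z 311.1 F press [-0.2  1. ] Fz -0.3 w 0.997 gf 0.0
delta/300 [-0.   0.1  0.2] turn45 0.007
[314.  176.5]
```

View pics/c5.png

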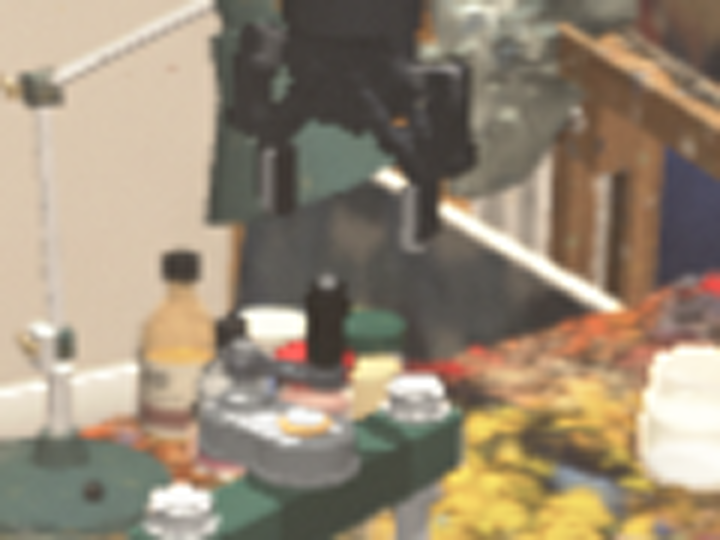

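Emit:
{"fn": "carry_out", "kwargs": {
  "motion": [
    [0, 0.05, 0, 0, -1],
    [0, 0.05, 0, 0, -1],
    [0, 0.05, 0, 0, -1]
  ]
}}

```text
clock: 6.35
eef_pos: [562.4, 165.2, 314.6]
tool_rot: [0.556, 0.831, 0.0, 0.0]
wrist_force: [-0.0, -0.3, 0.7]
gripper_width: 0.999
gripper_force: 0.0
```

```bash
python3 - <<'E'
from h import *
st(); go(-3,-15,250)
E
```

```text
t 6.35 P [-6.9 -9.8] z 314.6 F press [-0.1 -0.3] Fz 0.7 w 0.999 gf 0.0
delta/300 [-0.017  0.013  0.215] turn45 0.006
```

Emit:
{"fn": "carry_out", "kwargs": {
  "motion": [
    [-0.017, 0.013, 0, 0, -1],
    [-0.017, 0.013, 0.1, 0, -1],
    [-0.017, 0.013, 0.2, 0, -1],
    [-0.017, 0.013, 0.215, 0, -1],
    [-0.017, 0.013, 0.215, 0, -1]
  ]
}}

```text
clock: 6.85
eef_pos: [567.9, 161.9, 249.1]
tool_rot: [0.556, 0.831, -0.001, -0.001]
wrist_force: [-0.8, 0.2, 0.6]
gripper_width: 0.999
gripper_force: 0.0
```

```bash
python3 - <<'E'
from h import *
st(); go(-3,-15,250)
E
```

```text
t 6.85 P [ -3. -15.] z 249.1 F press [-0.6  0.5] Fz 0.6 w 0.999 gf 0.0
delta/300 [ 0.    -0.    -0.003] turn45 0.006
```

Well placed. I'll close on the grip.

Emit:
{"fn": "carry_out", "kwargs": {
  "motion": [
    [0, 0, 0, 0, 1],
    [0, 0, 0, 0, 1],
    [0, 0, 0, 0, 1],
    [0, 0, 0, 0, 1],
    [0, 0, 0, 0, 1],
    [0, 0, 0, 0, 1],
    [0, 0, 0, 0, 1],
    [0, 0, 0, 0, 1]
  ]
}}

```text
clock: 7.65
eef_pos: [566.8, 161.4, 251.2]
tool_rot: [0.556, 0.831, -0.002, -0.001]
wrist_force: [-13.0, -5.1, 9.8]
gripper_width: 0.268
gripper_force: 59.3
```

```bash
python3 - <<'E'
from h import *
st()
E
```

```text
t 7.65 P [ -4.2 -15.1] z 251.2 F press [-14.    0.2] Fz 9.8 w 0.268 gf 59.25273272107006
```

```bash
cat >> h.py <<'E'
def rows(a,b,n,off=(0,0),hold=1):  # crank angle a->b; off = press mm correction (x,y)
    for i in list(range(1,n+1))+[n]*hold:
        t=a+(b-a)*i/n
        print([round(float(v),3) for v in ((48*(np.sin(t)-np.sin(a))+off[1]*i/n)/300,(48*(np.cos(a)-np.cos(t))+off[0]*i/n)/300,0,0,1)],end=', ')
    print()
def ang(c=(42,0)):
    s=sensors.sense();p=toP(s['eef_pos'])-c;th=np.arctan2(p[1],-p[0]);f=s['wrist_force'][:2]@RP
    print('theta',round(th,2),'r',round(np.hypot(*p),1),'Ftan',round(f@[np.sin(th),np.cos(th)],1),'Frad',round(f@[-np.cos(th),np.sin(th)],1)); st()
E
python3 - <<'E'
from h import *
rows(-.32,1.28,8,(-1.5,0),2)
E
```

```text
[0.031, -0.008, 0.0, 0.0, 1.0], [0.063, -0.009, 0.0, 0.0, 1.0], [0.095, -0.004, 0.0, 0.0, 1.0], [0.124, 0.007, 0.0, 0.0, 1.0], [0.151, 0.024, 0.0, 0.0, 1.0], [0.174, 0.046, 0.0, 0.0, 1.0], [0.191, 0.072, 0.0, 0.0, 1.0], [0.204, 0.101, 0.0, 0.0, 1.0], [0.204, 0.101, 0.0, 0.0, 1.0], [0.204, 0.101, 0.0, 0.0, 1.0],
```

Emit:
{"fn": "carry_out", "kwargs": {
  "motion": [
    [0.031, -0.008, 0, 0, 1],
    [0.063, -0.009, 0, 0, 1],
    [0.095, -0.004, 0, 0, 1],
    [0.124, 0.007, 0, 0, 1],
    [0.151, 0.024, 0, 0, 1],
    [0.174, 0.046, 0, 0, 1],
    [0.191, 0.072, 0, 0, 1],
    [0.204, 0.101, 0, 0, 1],
    [0.204, 0.101, 0, 0, 1],
    [0.204, 0.101, 0, 0, 1]
  ]
}}

```text
clock: 8.65
eef_pos: [574.1, 231.1, 251.3]
tool_rot: [0.556, 0.831, 0.001, 0.001]
wrist_force: [-0.1, 2.3, 5.1]
gripper_width: 0.268
gripper_force: 58.9
```

```bash
python3 - <<'E'
from h import *
ang(); rows(1.28,3.58,9,(0,0),1)
E
```

```text
theta 1.3 r 48.6 Ftan 1.3 Frad 1.9
t 8.65 P [28.8 46.8] z 251.3 F press [0.8 2.1] Fz 5.1 w 0.268 gf 58.93181082996307
[0.007, 0.04, 0.0, 0.0, 1.0], [0.003, 0.081, 0.0, 0.0, 1.0], [-0.011, 0.119, 0.0, 0.0, 1.0], [-0.034, 0.153, 0.0, 0.0, 1.0], [-0.065, 0.179, 0.0, 0.0, 1.0], [-0.102, 0.197, 0.0, 0.0, 1.0], [-0.142, 0.205, 0.0, 0.0, 1.0], [-0.182, 0.203, 0.0, 0.0, 1.0], [-0.221, 0.191, 0.0, 0.0, 1.0], [-0.221, 0.191, 0.0, 0.0, 1.0],
```

Smooth. I'll wind on, ending each call without a hold row so that the force reading is a running one.

Emit:
{"fn": "carry_out", "kwargs": {
  "motion": [
    [0.007, 0.04, 0, 0, 1],
    [0.003, 0.081, 0, 0, 1],
    [-0.011, 0.119, 0, 0, 1],
    [-0.034, 0.153, 0, 0, 1],
    [-0.065, 0.179, 0, 0, 1],
    [-0.102, 0.197, 0, 0, 1],
    [-0.142, 0.205, 0, 0, 1],
    [-0.182, 0.203, 0, 0, 1],
    [-0.221, 0.191, 0, 0, 1]
  ]
}}

```text
clock: 9.55
eef_pos: [651.0, 192.1, 251.2]
tool_rot: [0.556, 0.831, 0.001, -0.001]
wrist_force: [-7.6, 5.5, 8.4]
gripper_width: 0.266
gripper_force: 59.7
```

```bash
python3 - <<'E'
from h import *
ang(); rows(3.58,5.58,10,(0,0),0)
E
```

```text
theta -2.74 r 47.1 Ftan -5.4 Frad -7.6
t 9.55 P [ 85.4 -18.4] z 251.2 F press [-4.9  8. ] Fz 8.4 w 0.266 gf 59.70536042412277
[-0.027, -0.016, 0.0, 0.0, 1.0], [-0.051, -0.038, 0.0, 0.0, 1.0], [-0.07, -0.064, 0.0, 0.0, 1.0], [-0.083, -0.093, 0.0, 0.0, 1.0], [-0.091, -0.124, 0.0, 0.0, 1.0], [-0.092, -0.156, 0.0, 0.0, 1.0], [-0.086, -0.187, 0.0, 0.0, 1.0], [-0.075, -0.217, 0.0, 0.0, 1.0], [-0.058, -0.244, 0.0, 0.0, 1.0], [-0.036, -0.267, 0.0, 0.0, 1.0],
```

Emit:
{"fn": "carry_out", "kwargs": {
  "motion": [
    [-0.027, -0.016, 0, 0, 1],
    [-0.051, -0.038, 0, 0, 1],
    [-0.07, -0.064, 0, 0, 1],
    [-0.083, -0.093, 0, 0, 1],
    [-0.091, -0.124, 0, 0, 1],
    [-0.092, -0.156, 0, 0, 1],
    [-0.086, -0.187, 0, 0, 1],
    [-0.075, -0.217, 0, 0, 1],
    [-0.058, -0.244, 0, 0, 1],
    [-0.036, -0.267, 0, 0, 1]
  ]
}}

```text
clock: 10.55
eef_pos: [582.4, 149.2, 251.3]
tool_rot: [0.556, 0.831, 0.0, 0.002]
wrist_force: [4.4, -1.4, 5.1]
gripper_width: 0.263
gripper_force: 59.5
```

```bash
python3 - <<'E'
from h import *
ang(); rows(5.58,6.58,5,(0,0),0)
s=viewer.camera('side'); cv2.imwrite('pics/side4.png',s); cv2.imwrite('pics/c6.png',cv2.resize(s[200:270,270:350],None,fx=8,fy=8,interpolation=2))
E
```

```text
theta -0.73 r 48.5 Ftan -4.6 Frad -0.7
t 10.55 P [  5.7 -32.2] z 251.3 F press [ 3.5 -3. ] Fz 5.1 w 0.263 gf 59.491269733262016
[0.026, -0.018, 0.0, 0.0, 1.0], [0.056, -0.031, 0.0, 0.0, 1.0], [0.087, -0.037, 0.0, 0.0, 1.0], [0.119, -0.037, 0.0, 0.0, 1.0], [0.15, -0.031, 0.0, 0.0, 1.0],
```

View pics/c6.png

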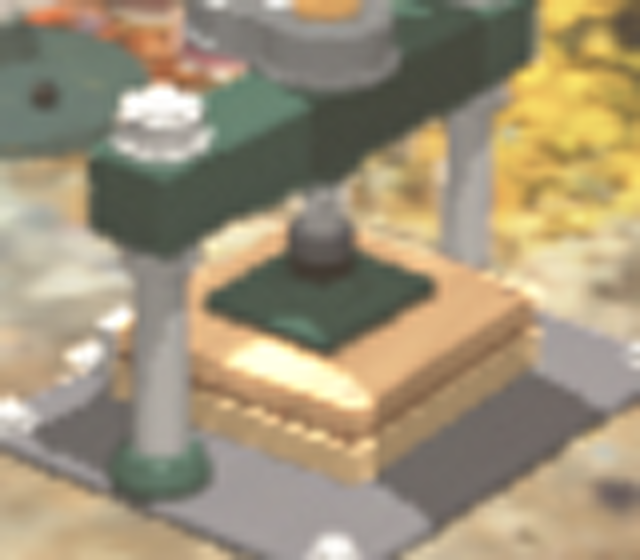

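Picture: the foot's front corner has dropped to (322,350) in the crop and is close above the board, which is still square and home. I'll continue in shorter steps.

Emit:
{"fn": "carry_out", "kwargs": {
  "motion": [
    [0.026, -0.018, 0, 0, 1],
    [0.056, -0.031, 0, 0, 1],
    [0.087, -0.037, 0, 0, 1],
    [0.119, -0.037, 0, 0, 1],
    [0.15, -0.031, 0, 0, 1]
  ]
}}

```text
clock: 11.1
eef_pos: [555.3, 186.4, 251.2]
tool_rot: [0.556, 0.831, -0.002, 0.001]
wrist_force: [-2.7, -7.2, 9.0]
gripper_width: 0.268
gripper_force: 59.9
```

```bash
python3 - <<'E'
from h import *
ang(); rows(6.58,7.18,3,(0,0),0); rows(7.18,7.78,3,(0,0),0)
E
```

```text
theta 0.26 r 49.0 Ftan -6.8 Frad 3.6
t 11.1 P [-5.4 12.5] z 251.2 F press [-5.2 -5.6] Fz 9.0 w 0.268 gf 59.94651470478857
[0.029, 0.012, 0.0, 0.0, 1.0], [0.056, 0.03, 0.0, 0.0, 1.0], [0.078, 0.053, 0.0, 0.0, 1.0], 
[0.017, 0.027, 0.0, 0.0, 1.0], [0.029, 0.057, 0.0, 0.0, 1.0], [0.035, 0.088, 0.0, 0.0, 1.0],
```

Emit:
{"fn": "carry_out", "kwargs": {
  "motion": [
    [0.029, 0.012, 0, 0, 1],
    [0.056, 0.03, 0, 0, 1],
    [0.078, 0.053, 0, 0, 1]
  ]
}}

```text
clock: 11.4
eef_pos: [560.3, 214.8, 251.2]
tool_rot: [0.556, 0.831, -0.002, -0.0]
wrist_force: [-6.0, -4.7, 12.3]
gripper_width: 0.264
gripper_force: 60.2
```

```bash
python3 - <<'E'
from h import *
ang()
E
```

```text
theta 0.85 r 48.9 Ftan -7.0 Frad 3.3
t 11.4 P [ 9.9 36.9] z 251.2 F press [-7.4 -2.1] Fz 12.3 w 0.264 gf 60.21343678323319
```

Emit:
{"fn": "carry_out", "kwargs": {
  "motion": [
    [0.017, 0.027, 0, 0, 1],
    [0.029, 0.057, 0, 0, 1],
    [0.035, 0.088, 0, 0, 1]
  ]
}}

```text
clock: 11.7
eef_pos: [580.4, 235.2, 251.2]
tool_rot: [0.556, 0.831, -0.002, -0.001]
wrist_force: [-8.3, -5.2, 13.1]
gripper_width: 0.265
gripper_force: 60.3
```

```bash
python3 - <<'E'
from h import *
ang(); rows(7.78,8.38,3,(0,0),0); rows(8.38,8.98,3,(0,0),0)
cv2.imwrite('pics/side5.png',viewer.camera('side'))
E
```

```text
theta 1.45 r 48.5 Ftan -9.8 Frad -0.5
t 11.7 P [36.2 48.2] z 251.2 F press [-9.7 -1.7] Fz 13.1 w 0.265 gf 60.30721007846296
[-0.001, 0.032, 0.0, 0.0, 1.0], [-0.008, 0.063, 0.0, 0.0, 1.0], [-0.021, 0.092, 0.0, 0.0, 1.0], 
[-0.019, 0.026, 0.0, 0.0, 1.0], [-0.042, 0.048, 0.0, 0.0, 1.0], [-0.07, 0.064, 0.0, 0.0, 1.0],
```

Emit:
{"fn": "carry_out", "kwargs": {
  "motion": [
    [-0.001, 0.032, 0, 0, 1],
    [-0.008, 0.063, 0, 0, 1],
    [-0.021, 0.092, 0, 0, 1]
  ]
}}

```text
clock: 12.05
eef_pos: [607.8, 240.5, 251.1]
tool_rot: [0.556, 0.831, -0.002, -0.002]
wrist_force: [-12.0, -2.5, 14.5]
gripper_width: 0.265
gripper_force: 60.5
```

```bash
python3 - <<'E'
from h import *
ang(); rows(8.38,8.78,2)
a=cv2.imread('pics/side4.png');b=cv2.imread('pics/side5.png')
for im in(a,b):
    print([tuple(int(v) for v in im[y,310]) for y in range(237,249)])
E
```

```text
theta 2.04 r 48.0 Ftan -11.7 Frad -3.5
t 12.05 P [63.6 42.8] z 251.1 F press [-12.    2.2] Fz 14.5 w 0.265 gf 60.52557186718332
[-0.019, 0.026, 0.0, 0.0, 1.0], [-0.042, 0.048, 0.0, 0.0, 1.0], [-0.042, 0.048, 0.0, 0.0, 1.0], 
[(78, 92, 82), (77, 90, 80), (76, 90, 80), (78, 92, 81), (84, 99, 84), (90, 103, 85), (71, 83, 78), (91, 121, 150), (157, 221, 254), (200, 251, 255), (205, 250, 255), (204, 251, 255)]
[(79, 93, 82), (77, 90, 80), (78, 92, 82), (80, 94, 83), (77, 91, 81), (77, 90, 79), (71, 83, 77), (77, 99, 110), (112, 152, 187), (127, 176, 222), (128, 176, 221), (129, 177, 222)]
```

The running force is up from about 6 N free to 11.7 N, so roughly 100 N under the foot, which is firm without forcing it. I'll release and rise.

Emit:
{"fn": "carry_out", "kwargs": {
  "motion": [
    [0, 0, 0, 0, 1],
    [0, 0, 0, 0, -1],
    [0, 0, 0, 0, -1],
    [0, 0, 0, 0, -1],
    [0, 0, 0, 0, -1],
    [0, 0, 0, 0, -1],
    [0, 0, 0, 0, -1]
  ]
}}

```text
clock: 12.75
eef_pos: [609.9, 240.6, 249.6]
tool_rot: [0.556, 0.831, -0.0, -0.0]
wrist_force: [-0.3, 0.2, -0.8]
gripper_width: 1.005
gripper_force: 0.0
```

Emit:
{"fn": "carry_out", "kwargs": {
  "motion": [
    [0, 0, -0.05, 0, -1],
    [0, 0, -0.15, 0, -1],
    [0, 0, -0.3, 0, -1],
    [0, 0, -0.35, 0, -1],
    [0, 0, -0.35, 0, -1],
    [0, 0, -0.35, 0, -1]
  ]
}}

```text
clock: 13.35
eef_pos: [609.9, 240.6, 354.7]
tool_rot: [0.556, 0.831, 0.0, 0.0]
wrist_force: [0.9, -0.2, -0.5]
gripper_width: 1.002
gripper_force: 0.0
```

```bash
python3 - <<'E'
from h import *
st()
s=viewer.camera('side'); t=viewer.camera('top')
cv2.imwrite('pics/c7.png',np.hstack([cv2.resize(s[160:270,250:370],(400,367),interpolation=2),cv2.resize(t[125:285,205:475],(400,367*400//619),interpolation=2) if 0 else cv2.resize(t[125:285,205:475],(400,367),interpolation=2)]))
E
```

```text
t 13.35 P [65.6 42.1] z 354.7 F press [ 0.7 -0.5] Fz -0.5 w 1.002 gf 0.0
```

View pics/c7.png

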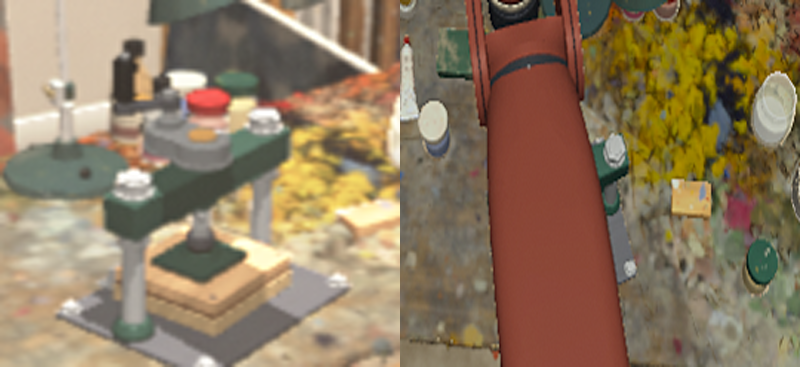

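The foot rests on the board at about (200,255), the block is home, the crank has stayed put, and the jars and sanding block are where they were. I'm handing in.

```bash
python3 -c "
from plant import r
print(r.sign_off())"
```

```text
the job is handed in; nothing more can be done
None
```

The block is fully home against the back stop and left pressed under the jack's foot with an estimated 100 N, the crank having turned clearly stiffer; the job was handed in after about 13 s of robot time, with the gripper clear and the things round the press untouched as far as the camera views showed.

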